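# Fit the tube heating block to the stirring hotplate

## Task

Set up the stirring hotplate for tubes: seat the flat adapter plate flange-down on the hotplate's centring spigot, then seat the tube block flange-down on the adapter's boss, each fully home, flat and lowered rather than dropped. Then swing the hold-down clamp all the way over the block's flange and let go; leave the other things on the bench where they are.

Things in the scene. Friction and masses are not known exactly. Their poses are not given: they have to be found in the camera images.
- stirrer: white stirring hotplate, fixed to the bench, 245 mm long, 170 mm wide, housing top 73 mm high, with a round steel plate 148 mm across, top at 85 mm. Origin on the bench under the spigot's axis; z up; its x axis points from the control end (nearest the robot, x = -160 mm) to the far end (x = +85 mm). Turned up to 0.35 rad either way
- spigot (a point): point on the hotplate at the foot of its centring spigot, on the axis, at the level of the plate's top face (85 mm above the bench). The spigot is 50 mm in diameter and 11 mm high, its top edge chamfered by 3 mm. A seated adapter has its origin here
- adapter: loose aluminium adapter plate standing flange down on the bench: flange 110 mm across, 18 mm thick; on it a round boss (grip here) 44 mm across, 22 mm high, its top 3 mm chamfered. Under it a blind round recess, 52.4 mm wide, 13 mm deep, for the spigot. About 0.45 kg. Origin: centre of the underside, z up; round, its yaw is of no matter
- boss (a point): point on the adapter on its axis at the flange's top face, 18 mm above its underside, at the foot of the boss. A seated tube block has its origin here
- tube_block: loose aluminium tube block standing flange down on the bench: flange 110 mm across, 10 mm thick; above it a round body 72 mm across up to 50 mm height, eight tube holes in its top; on that a central black lifting knob (grip here) 24 mm across, 40 mm high. Under it a blind round recess, 46.4 mm wide, 25 mm deep, for the adapter's boss. About 0.55 kg. Origin: centre of the underside, z up
- clamp_pivot (a point): point on the clamp's vertical pivot axis at the underside of its arm, 117 mm above the bench, 100 mm from the spigot's axis on the control side
- clamp_knob (a point): top centre of the clamp's upright black round knob, 16 mm across, 50 mm high, free to spin, on the tail of the clamp's arm 45 mm from the pivot axis; its top is 177 mm above the bench, its foot 127 mm. The dark steel arm is 16 mm wide and straight: past the pivot, opposite the knob, it reaches 56 mm and that end passes 4 mm above a seated block's flange
- clamp (a joint): angle of the hold-down clamp, rad: 0 parked (clamping end along the stirrer's +y, knob along its -y), growing clockwise seen from above to the stop at 1.571 (clamping end pointing at the spigot's axis, over the block's flange; knob straight behind the pivot, along the stirrer's -x). Stays where it is left; about 1.5 N at the knob moves it. It starts between 0 and 0.45
- flask_bowl: loose plain aluminium flask bowl, a flanged cup 96 mm across and 50 mm high with a wide hollow in its top; not part of the job. Origin: centre of its underside
- petri_dish: loose clear lidded dish, 94 mm across, 22 mm high; not part of the job. Origin: centre of its underside
- beaker: loose glass beaker, 70 mm across, 90 mm high; not part of the job. Origin: centre of its underside
- spatula_tool: loose steel spatula 160 mm long lying on the bench; not part of the job. Origin: about the middle of its length, on the bench
There are look-alikes about, which are no part of the job. Leave any blue look-alike of the adapter alone. Leave any red look-alike of the tube_block alone.

How it is judged:
By the outcome, as a careful person would: the job done as asked, in the order asked, and still so for the second after the job is handed in, with the robot touching nothing.
It also fails if it takes over 64 s, if anything falls off the work surface, if the arm or the gripper's body presses on something with over 40 N, if the wrist force passes 120 N, or if a joint passes its speed limit or range.

## Robot

A 6-joint arm with a two-finger parallel gripper is mounted at the origin on the work surface. World frame = base frame: x ahead of the robot, y to its left, z up, the work surface at z = 0. Lengths are in m, angles in rad, forces in N, time in s.
With the tool pointing down it reaches from about 0.375 to 0.9 m from the base axis. Payload 3.1 kg.
Tool frame: the origin (TCP) lies midway between the tips of the shut fingers; the grasp point (between the pads) lies robot.grip_point_offset behind it (robot.grip_point_offset is the distance from the TCP to the grasp point, in m); z points along the fingers, y is the direction in which the jaws open and shut (so a half turn about z gives the same grasp; the last joint's range is limited). The gripper opens to 87 mm and grips with 3 to 60 N. Pads are 19 mm wide; open, the fingers measure 117 mm over their backs; the gripper's body (75 mm by 190 mm) begins 51 mm behind the grasp point.
Start: joints at [1.135, 0.527, 1.433, -0, 1.181, -0.178], TCP at [0.159, 0.604, 0.223] pointing down, gripper open.
Joint ranges: [-3.08, 3.08], [-0.75, 2.2], [0.22, 2.44], [-1.43, 4.57], [0, 2.65], [-2.85, 2.85]. Speed limits (rad/s): [2.79, 2.79, 3.14, 3.14, 3.14, 3.14].

## Interface

Orientations are given as a unit quaternion [x, y, z, w].
In Python, from rig import robot, cams, hand_in gives the robot as it stands. The module is installed in compiled form; this text tells all that it offers.
- The arm moves only by the tool send_rows, never from a script. Its argument "steps" is one flat list of numbers, 5 for each row, row after row: the finger opening in m, from 0 to 0.087, then the shift along the tool's x, y, z in m, then the turn about the tool's z in rad. A call has 1 to 8 rows; each row is the pose to reach, as a shift and turn from the pose measured when the call began, along the tool's axes at that moment; what a row does not reach only later rows make up. A row lasts 1/8 s, in which the tool goes at most 62.5 mm and 10.7 degrees, less where a joint would pass 70% of its speed; a pose out of reach is approached as far as the arm can. A call with a gripper value outside its range is refused whole. The fingers move at their own pace and stop on an object; "force" is the grip in N (left out, the last holds). Time passes only in rows, so rows that repeat a pose let the fingers close. It gives the time, the measured TCP pose, the force and the opening at its end, in the units of the state.
- robot.get_obs(): the state, without advancing time (a new reading comes with each control period).
- cams.camera(name): name is "scene" or "top" or "wrist"; returns a dict with "color" (480x640x3 uint8, red, green, blue), "range_z" (480x640 float32, m along the optical axis (not along the pixel's ray), 0 where there is no reading), "intrinsics" (3x3 intrinsics, pixels), "extrinsics" (4x4, takes a point from camera to world coordinates). Camera axes: x right, y down, z forward; pixel columns grow to the right and rows downward; lengths in m; the calibration is good to about 2 mm. A picture is of the moment at which its call begins.
- hand_in(): hands the job in, once; it reports no verdict.
The state is a dict: "time": time; "q": joint angles; "joint_velocities": joint speeds; "joint_torque": joint torques, N m; "position": TCP position; "tool_rot": TCP orientation; "ft_force": force on the tool from outside, world axes, zero at the start; "moment": the same for the moment, N m; "grip_width": finger opening in m.
Only numpy, scipy, OpenCV 4.12 (cv2) and the standard library are available. Lean on these libraries where they do the work, as an engineer would, in place of code of your own. Each camera call takes 0.05 s, during which the arm holds its last target.

## Working session

There is one attempt and no reset: what is moved stays moved. The work goes in short steps, Python scripts to look and compute and a tool call to move; the robot and the scene stay as the last step left them, time stands still between calls to the robot, and variables do not carry over. Pictures are saved under pics/ and viewed, and the job is handed in when it is done.

Besides the shell and the picture viewer there is one more tool, called after ">>>" by a JSON object that holds its "op" and its "data". send_rows: Moves the arm, as the interface text tells. Its arguments: {"type":"object","properties":{"steps":{"type":"array","items":{"type":"number"}},"force":{"type":"number"}},"required":["steps"]}

```bash
mkdir -p pics
cat > h.py <<'E'
import numpy as np, cv2
from rig import robot, cams, hand_in
def snap(n,f=None):
    c=cams.camera(n)
    if f: cv2.imwrite('pics/'+f,c['color'][:,:,::-1])
    np.savez('/tmp/'+n+'.npz',**c)
    return c
def ray(c,u,v,z):
    K=c['intrinsics'];E=c['extrinsics']
    d=E[:3,:3]@np.linalg.inv(K)@np.array([u,v,1.]);o=E[:3,3]
    return o+d*(z-o[2])/d[2]
def cloud(c):
    K=c['intrinsics'];E=c['extrinsics'];z=c['range_z'].astype(float)
    v,u=np.mgrid[:z.shape[0],:z.shape[1]]
    p=np.stack([(u-K[0,2])/K[0,0]*z,(v-K[1,2])/K[1,1]*z,z],-1)
    w=p@E[:3,:3].T+E[:3,3]; w[z==0]=np.nan
    return w
E
python3 - <<'E'
from h import *
for n in('scene','top'):
    c=snap(n,n+'0.png'); print(n,c['extrinsics'].round(3).tolist(),c['intrinsics'].round(1).tolist())
o=robot.get_obs();print(o); print(robot.grip_point_offset)
E
```

```text
scene [[-0.568, 0.509, -0.647, 1.406], [0.823, 0.356, -0.443, 0.515], [0.005, -0.784, -0.621, 0.991], [0.0, 0.0, 0.0, 1.0]] [[545.3, 0.0, 318.3], [0.0, 545.3, 244.1], [0.0, 0.0, 1.0]]
top [[-0.015, -0.996, 0.089, 0.354], [-1.0, 0.014, -0.005, -0.097], [0.003, -0.089, -0.996, 1.841], [0.0, 0.0, 0.0, 1.0]] [[527.7, 0.0, 316.6], [0.0, 527.7, 232.5], [0.0, 0.0, 1.0]]
{'time': 0.1, 'q': array([ 1.13447937e+00,  5.28372656e-01,  1.43375183e+00, -1.57914397e-05,
        1.18139331e+00, -1.78508611e-01]), 'joint_velocities': array([-0.00030467, -0.00191514, -0.00340566, -0.00071431,  0.00130675,
       -0.00149103]), 'joint_torque': array([-2.07016037e-04, -4.40983737e+01, -1.77150393e+01,  6.34757336e-02,
        5.34094695e-02, -5.03284821e-05]), 'position': array([0.15905495, 0.60375457, 0.22167692]), 'tool_rot': array([ 1.28544447e-01,  9.91703281e-01, -9.19656128e-04, -2.84308959e-04]), 'ft_force': array([-0.61527631,  0.63166806,  0.31354849]), 'moment': array([-0.04108519,  0.04889159,  0.02654686]), 'grip_width': 0.086822927778678}
0.0187
```

View pics/scene0.png

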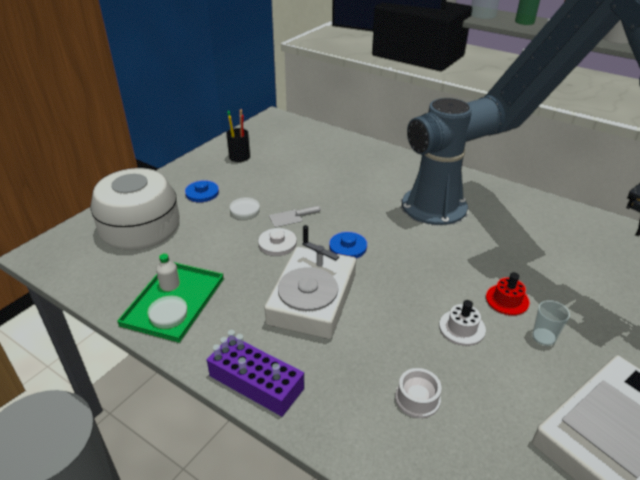

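View pics/top0.png

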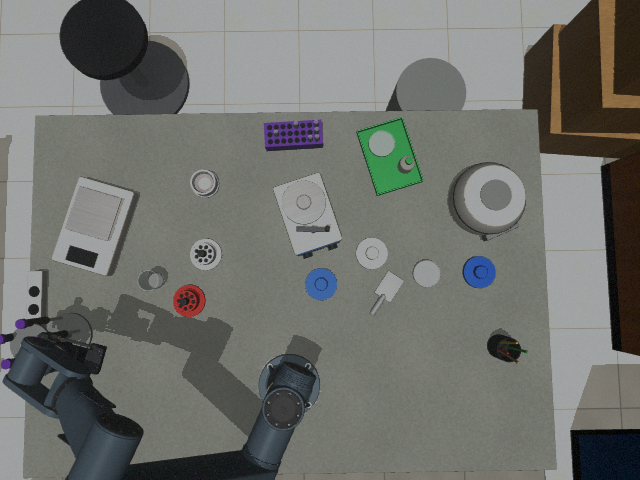

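The top view shows several candidates:
- **Adapter:** the grey flanged disc at top (372,253) has a boss. The blue ones at (321,284) and (479,272) are look-alikes, and (427,273) is the flat petri dish.
- **Tube block:** the grey one at (206,254) fits. The red one at (189,300) is a look-alike, and (204,182) is the flask bowl.

I'll confirm with enlarged crops and measure.

Run:
```python
from h import *
t=np.load('/tmp/top.npz');s=np.load('/tmp/scene.npz')
def crop(c,x0,y0,w,h,k): return cv2.resize(c['color'][y0:y0+h,x0:x0+w,::-1],(w*k,h*k),interpolation=cv2.INTER_CUBIC)
a=crop(t,265,165,200,150,2);b=crop(t,165,165,200,150,2);c=crop(s,230,190,200,150,2);d=crop(s,400,250,200,150,2)
cv2.imwrite('pics/crops.png',np.vstack([np.hstack([a,b]),np.hstack([c,d])]))
w=cloud(t)
def at(u,v,r=3):
    p=w[v-r:v+r+1,u-r:u+r+1].reshape(-1,3); return np.nanmedian(p,0).round(4)
for n,u,v in(('spig',304,202),('adapter',372,253),('block',206,254),('bowl',204,182),('petri',427,273),('bench',260,260),('beaker',150,280)): print(n,at(u,v,1))
```

```text
spig [ 0.6133 -0.064   0.0948]
adapter [ 0.4424 -0.2924  0.0362]
block [0.4462 0.271  0.0536]
bowl [0.7015 0.2874 0.0113]
petri [ 0.3714 -0.4822  0.0228]
bench [ 0.4255  0.0937 -0.0024]
beaker [0.3617 0.4738 0.0029]
```

View pics/crops.png

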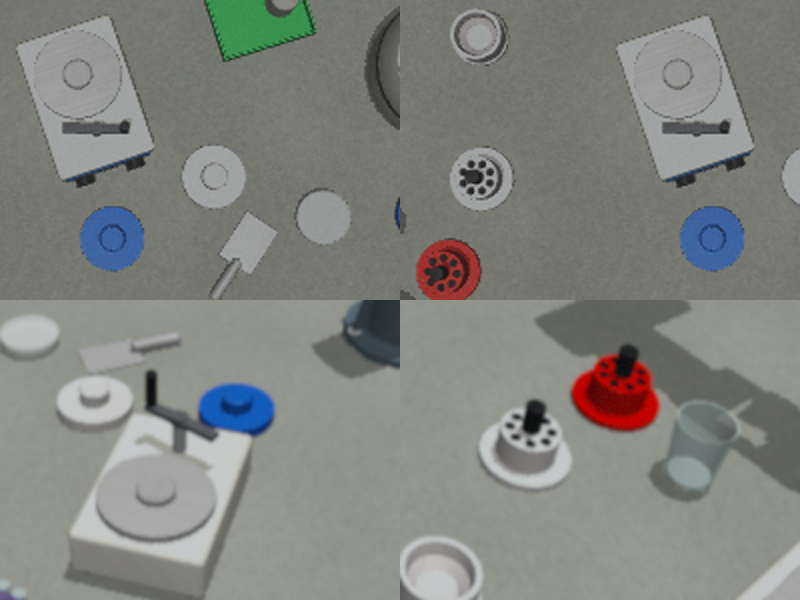

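Crops confirm it: the grey adapter with boss is at top (372,253), the grey tube block with black knob is at (206,254), and the clamp is parked with its knob on the robot's right. I'll hover over the block, the spigot and the adapter in turn for wrist views.

```bash
cat >> h.py <<'E'
from scipy.spatial.transform import Rotation as Ro
def delta(x,y,z,yaw=None):
    """tool shift to world TCP x,y,z; yaw=world angle of tool y axis (mod pi)"""
    o=robot.get_obs();R=Ro.from_quat(o['tool_rot']).as_matrix()
    d=R.T@(np.array([x,y,z])-o['position']); a=np.arctan2(R[1,1],R[0,1]); t=None
    if yaw is not None: t=-((yaw-a+np.pi/2)%np.pi-np.pi/2)
    print('shift',d.round(4),'turn',t,'now',o['position'].round(4),'yawy',round(a,4),'q6',o['q'][5].round(3),'F',o['ft_force'].round(1),'w',o['grip_width'].round(4),'t',o['time'],'tilt',R[:,2].round(4))
E
python3 -c "
from h import *
delta(.40,.27,.26,np.pi/2+.27)"
```

```text
Traceback (most recent call last):
  File "h.py", line 24, in delta
    print('shift',d.round(4),'turn',t,'now',o['position'].round(4),'yawy',round(a,4),'q6',o['q'][5].round(3),'F',o['ft_force'].round(1),'w',o['grip_width'].round(4),'t',o['time'],'tilt',R[:,2].round(4))
                                                                                                                                            ^^^^^^^^^^^^^^^^^^^^^
AttributeError: 'float' object has no attribute 'round'
```

```bash
sed -i "s/o\['grip_width'\].round(4)/round(float(o['grip_width']),4)/" h.py
python3 -c "
from h import *
delta(.43,.27,.26,np.pi/2+.27)"
```

```text
shift [-0.3471 -0.2537 -0.038 ] turn -0.5278020295859358 now [0.1591 0.6038 0.2217] yawy 1.313 q6 -0.179 F [-0.6  0.6  0.3] w 0.0868 t 0.1 tilt [-8.0e-04 -1.8e-03 -1.0e+00]
```

>>> {"op": "send_rows", "data": {"steps": [0.087, -0.05, -0.036, -0.01, -0.1, 0.087, -0.1, -0.073, -0.02, -0.2, 0.087, -0.15, -0.11, -0.038, -0.3, 0.087, -0.2, -0.146, -0.038, -0.4, 0.087, -0.25, -0.183, -0.038, -0.5, 0.087, -0.3, -0.22, -0.038, -0.528, 0.087, -0.347, -0.254, -0.038, -0.528, 0.087, -0.347, -0.254, -0.038, -0.528]}}

```text
time: 1.1
position: [0.4326, 0.2667, 0.2598]
tool_rot: [-0.131, 0.991, -0.001, -0.0]
ft_force: [0.6, 0.3, -0.6]
grip_width: 0.0868
```

```bash
python3 -c "
from h import *
c=snap('wrist','w1.png');np.savez('/tmp/wb.npz',**c);print(c['extrinsics'].round(3),c['intrinsics'])
delta(.57,-.08,.30,np.pi/2+.27)"
```

```text
[[-0.26   0.934  0.244  0.366]
 [ 0.966  0.252  0.063  0.249]
 [-0.002  0.252 -0.968  0.421]
 [ 0.     0.     0.     1.   ]] [[398.67828061   0.         313.79598937]
 [  0.         398.67828061 233.11395276]
 [  0.           0.           1.        ]]
shift [-0.0429 -0.3726 -0.04  ] turn -0.004271736976604323 now [0.4307 0.2682 0.2597] yawy 1.8365 q6 -1.499 F [0.  0.8 0.2] w 0.0872 t 1.15 tilt [-0.0018 -0.0017 -1.    ]
```

View pics/w1.png

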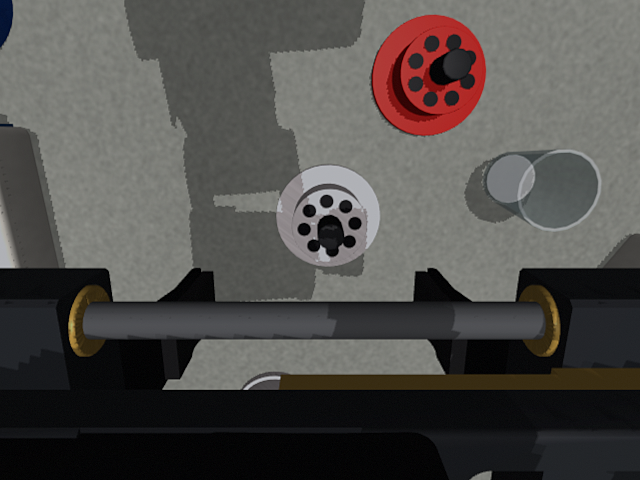

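The block flange is fully in view around (328,215), knob at (331,230). I'll fit circles to the depth points, then go on to the spigot.

```bash
cat >> h.py <<'E'
def slab(c,x,y,r,z0,z1):
    w=cloud(c); m=(abs(w[...,2]-(z0+z1)/2)<(z1-z0)/2)&(np.hypot(w[...,0]-x,w[...,1]-y)<r)
    return m,w[m]
def circ(c,x,y,r,z0,z1,ztop):
    """outer contour of slab mask cast on plane ztop -> circle"""
    m,p=slab(c,x,y,r,z0,z1)
    m=cv2.morphologyEx(m.astype(np.uint8),cv2.MORPH_OPEN,np.ones((3,3)))
    cs,_=cv2.findContours(m,cv2.RETR_EXTERNAL,cv2.CHAIN_APPROX_NONE)
    k=max(cs,key=cv2.contourArea)[:,0]
    q=np.array([ray(c,u,v,ztop)[:2] for u,v in k])
    for _ in range(4):
        A=np.c_[2*q,np.ones(len(q))];s=np.linalg.lstsq(A,(q**2).sum(1),rcond=None)[0]
        R=np.sqrt(s[2]+s[0]**2+s[1]**2); e=abs(np.hypot(*(q-s[:2]).T)-R); q=q[e<max(.002,2*np.median(e))]
    print('centre',s[:2].round(4),'r',R.round(4),'n',len(q),'rms',e.std().round(4),'zmed',np.median(p[:,2]).round(4)); return s
E
python3 - <<'E'
from h import *
c=np.load('/tmp/wb.npz')
circ(c,.446,.268,.075,.006,.015,.010)
circ(c,.446,.268,.06,.04,.06,.050)
circ(c,.446,.268,.05,.085,.1,.090)
t=np.load('/tmp/top.npz')
circ(t,.446,.268,.075,.006,.015,.010)
circ(t,.446,.268,.04,.043,.057,.050)
E
```

```text
centre [0.4492 0.2853] r 0.0542 n 291 rms 0.0002 zmed 0.0088
centre [0.4487 0.2852] r 0.0355 n 211 rms 0.0003 zmed 0.0489
centre [0.4486 0.2852] r 0.0113 n 74 rms 0.0001 zmed 0.0886
centre [0.462 0.245] r 0.0043 n 8 rms 0.0001 zmed 0.0099
centre [0.4316 0.2904] r 0.0122 n 10 rms 0.0011 zmed 0.0491
```

>>> {"op": "send_rows", "data": {"steps": [0.087, -0.006, -0.06, -0.04, 0, 0.087, -0.012, -0.12, -0.04, 0, 0.087, -0.018, -0.18, -0.04, 0, 0.087, -0.024, -0.24, -0.04, 0, 0.087, -0.03, -0.3, -0.04, 0, 0.087, -0.043, -0.36, -0.04, 0, 0.087, -0.043, -0.373, -0.04, 0, 0.087, -0.043, -0.373, -0.04, 0]}}

```text
time: 2.15
position: [0.5697, -0.0792, 0.2993]
tool_rot: [-0.133, 0.991, 0.0, -0.002]
ft_force: [0.0, 0.0, -0.2]
grip_width: 0.0871
```

```bash
python3 -c "
from h import *
c=snap('wrist','w2.png');np.savez('/tmp/ws.npz',**c)
delta(.43,-.28,.28,np.pi/2+.27)"
```

```text
shift [ 0.1876 -0.1578  0.02  ] turn -0.00297852822556699 now [ 0.5693 -0.0783  0.2995] yawy 1.8378 q6 -2.168 F [-0.1 -0.  -0.1] w 0.0874 t 2.2 tilt [-0.0038 -0.     -1.    ]
```

View pics/w2.png

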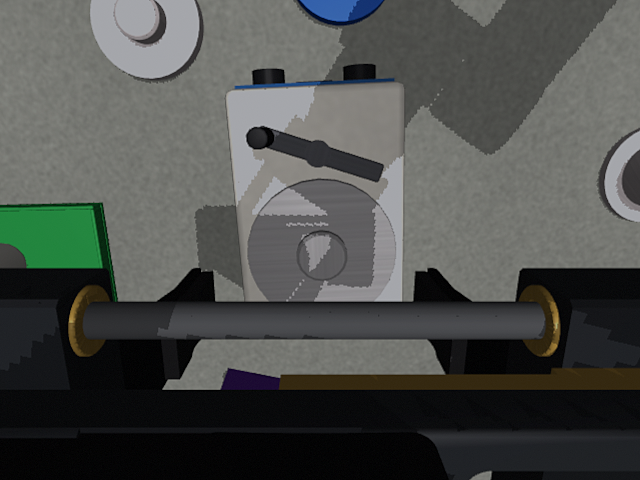

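Run:
```python
from h import *
c=np.load('/tmp/ws.npz')
s=circ(c,.613,-.064,.035,.0915,.103,.096)
circ(c,.613,-.064,.09,.078,.103,.085)
circ(c,.44,-.29,.08,.012,.024,.018)
circ(c,.44,-.29,.04,.034,.046,.040)
# clamp
m,p=slab(c,.525,-.10,.09,.115,.135)
print('clamp arm n',len(p)); pc=p[:,:2].mean(0); u,sv,vt=np.linalg.svd(p[:,:2]-pc,full_matrices=False);print(pc,vt[0],np.arctan2(vt[0,1],vt[0,0]), (p[:,:2]-pc)@vt[0]@np.eye(1)[0] if 0 else np.percentile((p[:,:2]-pc)@vt[0],[0,100]))
m,p=slab(c,.525,-.10,.09,.165,.19)
print('knob',len(p),p.mean(0))
circ(c,.525,-.10,.09,.165,.19,.177)
# housing edge yaw
m,p=slab(c,.56,-.08,.3,.066,.079)
r=cv2.minAreaRect((p[:,:2]*1000).astype(np.float32));print('housing',r)
```

```text
centre [ 0.6149 -0.0593] r 0.0238 n 147 rms 0.0003 zmed 0.0946
centre [ 0.6137 -0.0595] r 0.0717 n 219 rms 0.0004 zmed 0.0839
centre [ 0.4469 -0.2882] r 0.0529 n 181 rms 0.001 zmed 0.0168
centre [ 0.4458 -0.2878] r 0.021 n 100 rms 0.0003 zmed 0.0385
clamp arm n 2384
[ 0.52076284 -0.08258754] [0.04168718 0.99913071] 1.5290970617376052 [-0.05778941  0.04912499]
knob 423 [ 0.51883973 -0.13367252  0.17520319]
centre [ 0.5188 -0.1335] r 0.0076 n 68 rms 0.0002 zmed 0.1755
housing ((568.7342529296875, -74.08938598632812), (219.3789520263672, 168.7183074951172), 17.713890075683594)
```

>>> {"op": "send_rows", "data": {"steps": [0.087, 0.048, -0.04, 0.0, 0, 0.087, 0.095, -0.08, 0.0, 0, 0.087, 0.14, -0.12, 0.01, 0, 0.087, 0.188, -0.158, 0.02, 0, 0.087, 0.188, -0.158, 0.02, 0, 0.087, 0.188, -0.158, 0.02, 0]}}

```text
time: 2.95
position: [0.4299, -0.2782, 0.2802]
tool_rot: [-0.134, 0.991, 0.001, -0.002]
ft_force: [0.8, -0.7, 0.5]
grip_width: 0.0868
```

Run:
```python
from h import *
c=snap('wrist','w3.png');np.savez('/tmp/wa.npz',**c)
a=circ(c,.44,-.29,.08,.012,.024,.018)
b=circ(c,.44,-.29,.04,.034,.046,.040)
delta(b[0],b[1],.08,np.pi/2+.27)
delta(b[0],b[1],.021,np.pi/2+.27)
```

```text
centre [ 0.4443 -0.2907] r 0.0542 n 287 rms 0.0002 zmed 0.0167
centre [ 0.4437 -0.2908] r 0.0212 n 120 rms 0.0002 zmed 0.0385
shift [-0.01   -0.0161  0.2003] turn -0.0004577638887448554 now [ 0.4303 -0.2781  0.2803] yawy 1.8403 q6 -2.631 F [ 1.1  0.4 -0.1] w 0.0871 t 3.0 tilt [-3.3e-03  7.0e-04 -1.0e+00]
shift [-0.0102 -0.0162  0.2593] turn -0.0004577638887448554 now [ 0.4303 -0.2781  0.2803] yawy 1.8403 q6 -2.631 F [ 1.1  0.4 -0.1] w 0.0871 t 3.0 tilt [-3.3e-03  7.0e-04 -1.0e+00]
```

View pics/w3.png

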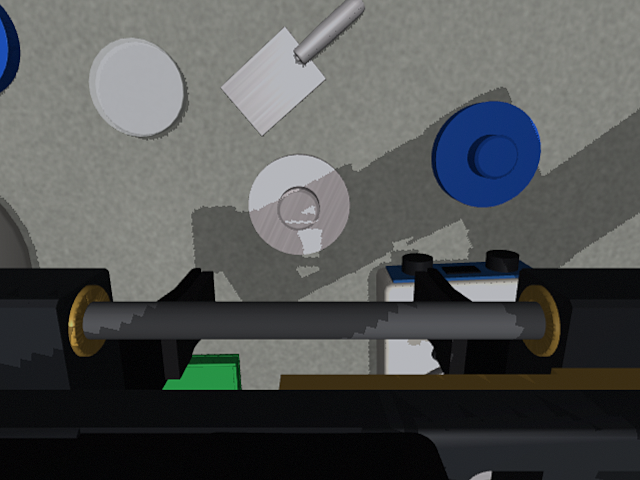

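The adapter boss is at (299,208) with clear space around it. I'll descend and grip.

>>> {"op": "send_rows", "data": {"steps": [0.087, -0.01, -0.016, 0.06, 0, 0.087, -0.01, -0.016, 0.12, 0, 0.087, -0.01, -0.016, 0.18, 0, 0.087, -0.01, -0.016, 0.22, 0, 0.087, -0.01, -0.016, 0.245, 0, 0.087, -0.01, -0.016, 0.255, 0, 0.087, -0.01, -0.016, 0.26, 0, 0.087, -0.01, -0.016, 0.26, 0]}}

```text
time: 4.0
position: [0.4442, -0.2906, 0.021]
tool_rot: [-0.135, 0.991, -0.0, -0.001]
ft_force: [0.6, -0.0, -0.0]
grip_width: 0.0872
```

Run:
```python
from h import *
c=snap('wrist','w4.png')
delta(.4437,-.2908,.020,np.pi/2+.27)
```

```text
shift [0.0004 0.0002 0.0012] turn 0.00019006821149192277 now [ 0.4442 -0.2909  0.0212] yawy 1.841 q6 -2.628 F [-0.7  0.3 -0.5] w 0.0871 t 4.05 tilt [-1.9e-03 -7.0e-04 -1.0e+00]
```

View pics/w4.png

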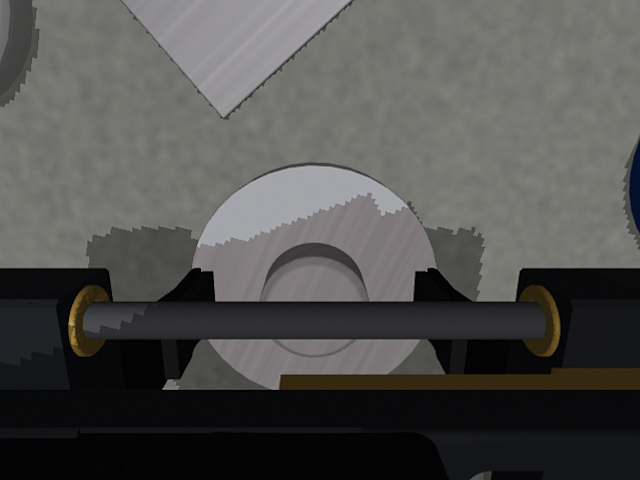

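The boss sits centred between the jaws, at about (314,300). Closing with 35 N.

>>> {"op": "send_rows", "data": {"steps": [0.04, 0, 0, 0.001, 0, 0.04, 0, 0, 0.001, 0, 0.04, 0, 0, 0.001, 0, 0.04, 0, 0, 0.001, 0, 0.04, 0, 0, 0.001, 0, 0.04, 0, 0, 0.001, 0], "force": 35}}

```text
time: 4.8
position: [0.444, -0.2907, 0.0202]
tool_rot: [-0.135, 0.991, -0.0, -0.001]
ft_force: [0.0, 0.2, -0.1]
grip_width: 0.0429
```

Run:
```python
from h import *
c=snap('wrist','w5.png')
delta(.4437,-.2908,.020,np.pi/2+.30)
```

```text
shift [0.0003 0.     0.0002] turn -0.029804714573460567 now [ 0.444  -0.2907  0.0202] yawy 1.841 q6 -2.628 F [-0.3  0.4  0.9] w 0.0428 t 4.85 tilt [-2.2e-03 -4.0e-04 -1.0e+00]
```

>>> {"op": "send_rows", "data": {"steps": [0.04, 0, 0, -0.01, 0, 0.04, 0, 0, -0.05, 0, 0.04, 0, 0, -0.11, 0, 0.04, 0, 0, -0.17, 0, 0.04, 0, 0, -0.2, 0, 0.04, 0, 0, -0.2, 0]}}

```text
time: 5.6
position: [0.4454, -0.2915, 0.2227]
tool_rot: [-0.135, 0.991, -0.002, 0.001]
ft_force: [0.4, -0.6, -4.6]
grip_width: 0.0431
```

Run:
```python
from h import *
c=snap('wrist','w6.png')
delta(.6147,-.0593,.220,np.pi/2+.30)
```

```text
shift [-0.226   0.1772 -0.    ] turn -0.029789303795527022 now [ 0.4442 -0.2903  0.2205] yawy 1.841 q6 -2.629 F [ 0.1  0.9 -4.9] w 0.0434 t 5.65 tilt [-0.0016 -0.001  -1.    ]
```

View pics/w6.png

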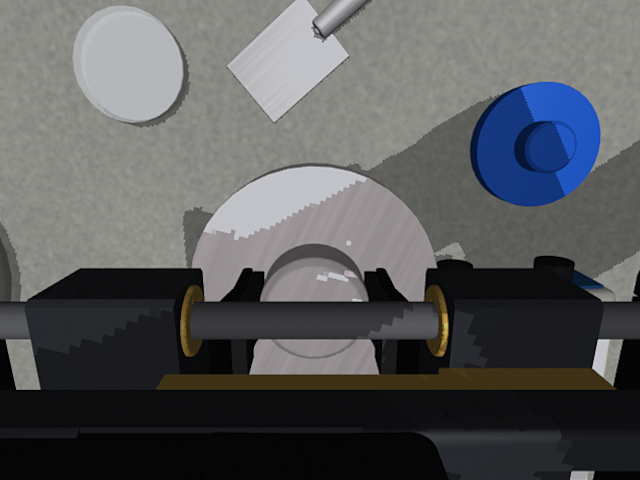

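The adapter is held squarely, at about (314,270). Moving over the spigot.

>>> {"op": "send_rows", "data": {"steps": [0.04, -0.035, 0.027, 0, 0, 0.04, -0.08, 0.063, 0, -0.01, 0.04, -0.125, 0.098, 0, -0.02, 0.04, -0.17, 0.133, 0, -0.03, 0.04, -0.208, 0.163, 0, -0.03, 0.04, -0.226, 0.177, 0, -0.03, 0.04, -0.226, 0.177, 0, -0.03, 0.04, -0.226, 0.177, 0, -0.03]}}

```text
time: 6.65
position: [0.6132, -0.0603, 0.2185]
tool_rot: [-0.149, 0.989, -0.0, -0.003]
ft_force: [0.2, -0.1, -3.9]
grip_width: 0.043
```

Run:
```python
from h import *
c=snap('scene','s7.png')
cv2.imwrite('pics/s7c.png',cv2.resize(c['color'][150:350,220:440,::-1],None,fx=3,fy=3))
delta(.6147,-.0593,.1052,np.pi/2+.30)
```

```text
shift [-0.0022  0.0008  0.1137] turn -0.0012395487675724848 now [ 0.6134 -0.0606  0.2189] yawy 1.8696 q6 -2.147 F [-0.5 -0.6 -4.7] w 0.0429 t 6.7 tilt [-0.0045 -0.001  -1.    ]
```

View pics/s7c.png

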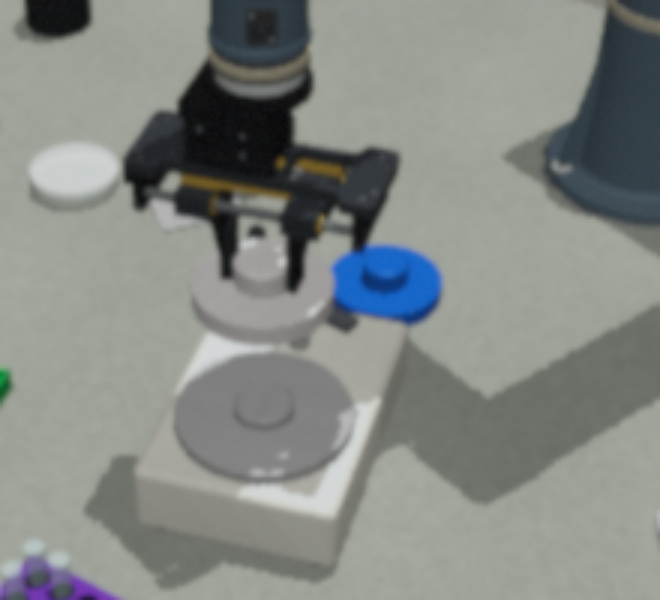

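>>> {"op": "send_rows", "data": {"steps": [0.04, -0.001, 0, 0.03, 0, 0.04, -0.002, 0.001, 0.07, 0, 0.04, -0.002, 0.001, 0.09, 0, 0.04, -0.002, 0.001, 0.094, 0, 0.04, -0.002, 0.001, 0.094, 0]}}

```text
time: 7.32
position: [0.6148, -0.0602, 0.1254]
tool_rot: [-0.148, 0.989, -0.0, -0.002]
ft_force: [-0.2, 0.0, -3.3]
grip_width: 0.0431
```

Run:
```python
from h import *
delta(.6147,-.0593,.1052,np.pi/2+.30)
```

```text
shift [-0.0002  0.0009  0.0202] turn -0.002489641284830757 now [ 0.6148 -0.0602  0.1254] yawy 1.8683 q6 -2.144 F [-0.2  0.  -3.3] w 0.0431 t 7.325 tilt [-0.0037 -0.0014 -1.    ]
```

>>> {"op": "send_rows", "data": {"steps": [0.04, 0, 0.001, 0.004, 0, 0.04, 0, 0.001, 0.008, 0, 0.04, 0, 0.001, 0.011, 0, 0.04, 0, 0.001, 0.014, 0, 0.04, 0, 0.001, 0.014, 0]}}

```text
time: 7.95
position: [0.6144, -0.0592, 0.1111]
tool_rot: [-0.148, 0.989, -0.0, -0.002]
ft_force: [0.1, 0.2, -3.8]
grip_width: 0.0431
```

Run:
```python
from h import *
delta(.6147,-.0593,.1052,np.pi/2+.30)
```

```text
shift [-0.0003 -0.0002  0.0059] turn -0.0024037198885393796 now [ 0.6144 -0.0592  0.1111] yawy 1.8684 q6 -2.142 F [ 0.1  0.2 -3.8] w 0.0431 t 7.95 tilt [-0.0041 -0.0012 -1.    ]
```

The underside is now at about 0.091, below the spigot top, with no contact force, so it's on the spigot. Lowering it home.

>>> {"op": "send_rows", "data": {"steps": [0.04, 0, 0, 0.002, 0, 0.04, 0, 0, 0.004, 0, 0.04, 0, 0, 0.005, 0, 0.04, 0, 0, 0.006, 0, 0.04, 0, 0, 0.0063, 0, 0.04, 0, 0, 0.0063, 0]}}

```text
time: 8.7
position: [0.6143, -0.0592, 0.1052]
tool_rot: [-0.148, 0.989, -0.0, -0.002]
ft_force: [-1.8, -0.1, -0.7]
grip_width: 0.0428
```

Run:
```python
from h import *
delta(.6147,-.0593,.1052,np.pi/2+.30)
```

```text
shift [-0.0003 -0.0002  0.    ] turn -0.0023419526324481854 now [ 0.6143 -0.0592  0.1052] yawy 1.8685 q6 -2.142 F [-1.8 -0.1 -0.7] w 0.0428 t 8.7 tilt [-0.0039 -0.0013 -1.    ]
```

The plate has taken the weight. Releasing and lifting off.

>>> {"op": "send_rows", "data": {"steps": [0.04, 0, 0, 0.0005, 0, 0.05, 0, 0, 0.0005, 0, 0.06, 0, 0, 0.0005, 0, 0.087, 0, 0, 0.0005, 0, 0.087, 0, 0, -0.002, 0, 0.087, 0, 0, -0.05, 0, 0.087, 0, 0, -0.11, 0, 0.087, 0, 0, -0.17, 0]}}

```text
time: 9.7
position: [0.6148, -0.0589, 0.2769]
tool_rot: [-0.148, 0.989, -0.0, -0.002]
ft_force: [0.9, 0.1, 0.5]
grip_width: 0.0862
```

Run:
```python
from h import *
delta(.57,-.0793,.30,np.pi/2+.27)
```

```text
shift [ 0.0489 -0.0064 -0.0229] turn 0.02760781137088264 now [ 0.6148 -0.0589  0.2769] yawy 1.8684 q6 -2.143 F [0.9 0.1 0.5] w 0.0862 t 9.7 tilt [-0.0042 -0.0012 -1.    ]
```

>>> {"op": "send_rows", "data": {"steps": [0.087, 0.04, -0.006, -0.023, 0, 0.087, 0.049, -0.006, -0.023, 0, 0.087, 0.049, -0.006, -0.023, 0, 0.087, 0.049, -0.006, -0.023, 0]}}

```text
time: 10.2
position: [0.5699, -0.0786, 0.2987]
tool_rot: [-0.148, 0.989, 0.0, -0.003]
ft_force: [0.1, -1.0, 0.2]
grip_width: 0.0869
```

Run:
```python
from h import *
c=snap('wrist','w8.png');np.savez('/tmp/w8.npz',**c)
circ(c,.6147,-.059,.07,.095,.112,.103)
b=circ(c,.6147,-.059,.04,.117,.135,.125)
w=cloud(c)
m=(abs(w[...,2]-.1035)<.006)&(np.hypot(w[...,0]-.6145,w[...,1]+.059)<.052)
p=w[m];A=np.c_[p[:,:2]-[.6145,-.059],np.ones(len(p))];print('plane',np.linalg.lstsq(A,p[:,2],rcond=None)[0])
m=(abs(w[...,2]-.0845)<.006)&(np.hypot(w[...,0]-.6145,w[...,1]+.059)<.072)
p=w[m];print('plate z',np.median(p[:,2]),len(p))
delta(.4488,.2852,.24,np.pi/2+.30)
```

```text
centre [ 0.6133 -0.0598] r 0.0538 n 209 rms 0.0003 zmed 0.1017
centre [ 0.6131 -0.0598] r 0.0215 n 134 rms 0.0002 zmed 0.1235
plane [-0.00056177 -0.00046884  0.10180942]
plate z 0.08372304683959689 5024
shift [0.0087 0.3832 0.0593] turn -0.0020513661725412025 now [ 0.57   -0.0786  0.2987] yawy 1.8687 q6 -2.198 F [-0.9 -0.  -0.4] w 0.0873 t 10.25 tilt [-6.1e-03 -2.0e-04 -1.0e+00]
```

View pics/w8.png

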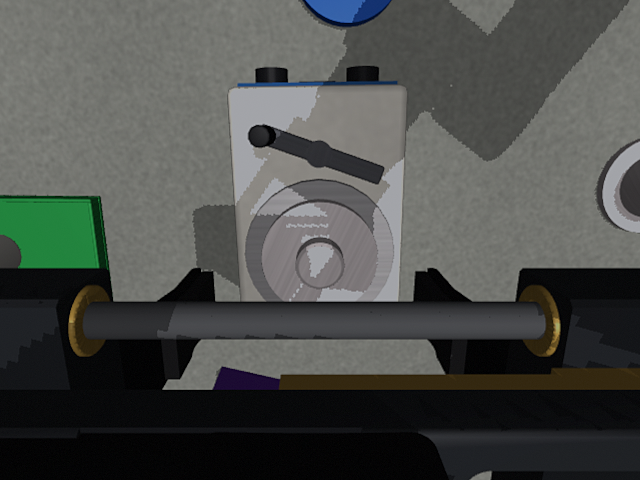

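The adapter is home: its flange top is 18.1 mm above the plate and level (slopes under 1 mrad). Now over to the block.

>>> {"op": "send_rows", "data": {"steps": [0.087, 0.001, 0.055, 0, 0, 0.087, 0.003, 0.115, 0.01, 0, 0.087, 0.004, 0.175, 0.02, 0, 0.087, 0.006, 0.235, 0.04, 0, 0.087, 0.007, 0.295, 0.05, 0, 0.087, 0.009, 0.35, 0.06, 0, 0.087, 0.009, 0.383, 0.06, 0, 0.087, 0.009, 0.383, 0.06, 0]}}

```text
time: 11.25
position: [0.4476, 0.2873, 0.2381]
tool_rot: [-0.151, 0.989, 0.0, -0.004]
ft_force: [0.2, -1.5, -0.6]
grip_width: 0.087
```

Run:
```python
from h import *
c=snap('wrist','w9.png')
circ(c,.449,.285,.03,.08,.1,.090)
delta(.4488,.2852,.056,np.pi/2+.30)
```

```text
centre [0.4482 0.2852] r 0.0115 n 86 rms 0.0003 zmed 0.0885
shift [-0.0017 -0.0011  0.1823] turn 0.0010561031792637454 now [0.4482 0.286  0.2383] yawy 1.8719 q6 -1.516 F [-0.4 -0.1  0.1] w 0.0867 t 11.3 tilt [-0.0073 -0.0011 -1.    ]
```

View pics/w9.png

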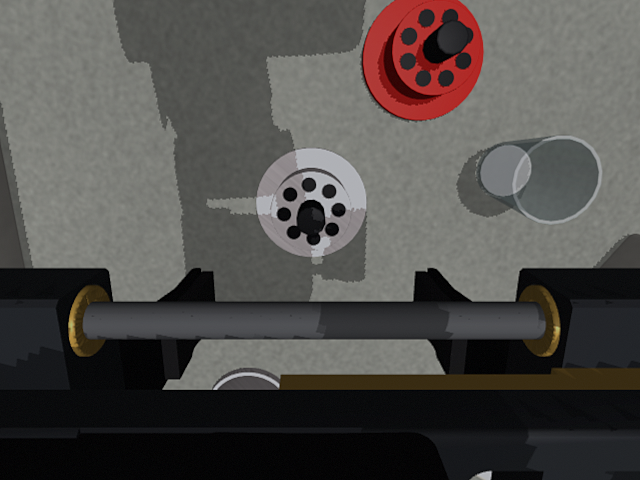

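>>> {"op": "send_rows", "data": {"steps": [0.087, -0.001, -0.001, 0.05, 0, 0.087, -0.002, -0.001, 0.1, 0, 0.087, -0.002, -0.001, 0.14, 0, 0.087, -0.002, -0.001, 0.17, 0, 0.087, -0.002, -0.001, 0.182, 0, 0.087, -0.002, -0.001, 0.182, 0, 0.087, -0.002, -0.001, 0.182, 0]}}

```text
time: 12.18
position: [0.4502, 0.2855, 0.0574]
tool_rot: [-0.15, 0.989, 0.0, -0.003]
ft_force: [0.0, 0.4, 0.2]
grip_width: 0.0873
```

Run:
```python
from h import *
c=snap('wrist','w10.png')
delta(.4488,.2852,.056,np.pi/2+.30)
```

```text
shift [0.0015 0.     0.0015] turn 0.0008652433260751824 now [0.4502 0.2856 0.0575] yawy 1.8717 q6 -1.519 F [0.1 0.7 1. ] w 0.0871 t 12.225 tilt [-4.8e-03 -2.0e-04 -1.0e+00]
```

View pics/w10.png

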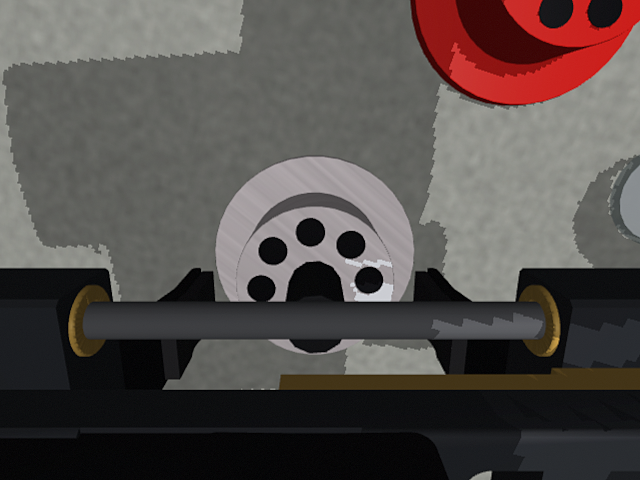

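>>> {"op": "send_rows", "data": {"steps": [0.087, 0.0015, 0, 0.0015, 0, 0.02, 0.0015, 0, 0.0015, 0, 0.02, 0.0015, 0, 0.0015, 0, 0.02, 0.0015, 0, 0.0015, 0, 0.02, 0.0015, 0, 0.0015, 0, 0.02, 0.0015, 0, 0.0015, 0, 0.02, 0.0015, 0, 0.0015, 0, 0.02, 0.0015, 0, 0.0015, 0], "force": 40}}

```text
time: 13.22
position: [0.4488, 0.2852, 0.056]
tool_rot: [-0.15, 0.989, 0.0, -0.002]
ft_force: [0.0, -0.2, 0.2]
grip_width: 0.0252
```

Run:
```python
from h import *
delta(.4488,.2852,.056,np.pi/2+.30)
```

```text
shift [-0.0001  0.      0.    ] turn 0.0007810383719091263 now [0.4488 0.2852 0.056 ] yawy 1.8716 q6 -1.518 F [ 0.  -0.2  0.2] w 0.0252 t 13.225 tilt [-4.9e-03 -2.0e-04 -1.0e+00]
```

>>> {"op": "send_rows", "data": {"steps": [0.02, 0, 0, 0, 0, 0.02, 0, 0, 0, 0, 0.02, 0, 0, 0, 0]}}

```text
time: 13.6
position: [0.4487, 0.2853, 0.056]
tool_rot: [-0.15, 0.989, 0.0, -0.002]
ft_force: [-0.4, 1.8, -0.8]
grip_width: 0.0229
```

>>> {"op": "send_rows", "data": {"steps": [0.02, 0, 0, -0.01, 0, 0.02, 0, 0, -0.05, 0, 0.02, 0, 0, -0.1, 0, 0.02, 0, 0, -0.15, 0, 0.02, 0, 0, -0.165, 0, 0.02, 0, 0, -0.165, 0, 0.02, 0, 0, -0.165, 0]}}

```text
time: 14.48
position: [0.4477, 0.2845, 0.2186]
tool_rot: [-0.15, 0.989, -0.0, -0.005]
ft_force: [-0.8, 0.6, -6.7]
grip_width: 0.0233
```

Run:
```python
from h import *
c=snap('wrist','w11.png')
delta(.6135,-.0596,.22,np.pi/2+.30)
```

```text
shift [-0.0564 -0.3778 -0.0025] turn 0.0005983879841633399 now [0.4478 0.2846 0.2185] yawy 1.8714 q6 -1.518 F [ 0.3 -0.2 -5.8] w 0.0233 t 14.525 tilt [-0.0102 -0.002  -0.9999]
```

View pics/w11.png

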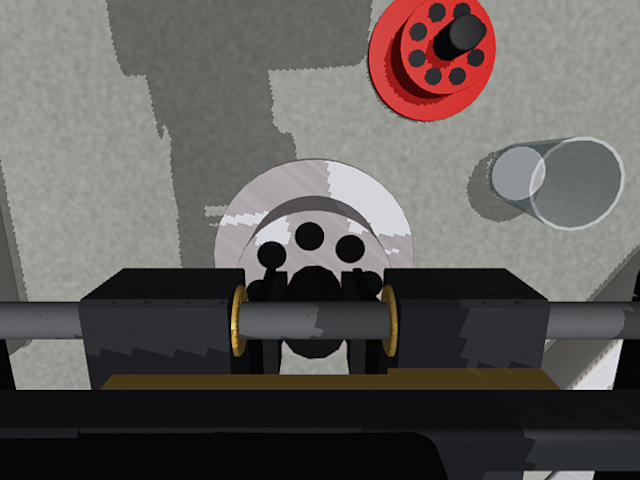

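The block is lifted and hangs straight, about (314,230). Carrying it to above the boss.

>>> {"op": "send_rows", "data": {"steps": [0.02, -0.006, -0.04, -0.002, 0, 0.02, -0.014, -0.095, -0.002, 0, 0.02, -0.022, -0.15, -0.002, 0, 0.02, -0.031, -0.205, -0.002, 0, 0.02, -0.039, -0.26, -0.002, 0, 0.02, -0.047, -0.315, -0.002, 0, 0.02, -0.054, -0.36, -0.002, 0, 0.02, -0.056, -0.378, -0.002, 0]}}

```text
time: 15.52
position: [0.6136, -0.0627, 0.217]
tool_rot: [-0.148, 0.989, 0.0, -0.006]
ft_force: [-1.2, 0.3, -6.0]
grip_width: 0.0229
```

Run:
```python
from h import *
c=snap('scene','s12.png')
cv2.imwrite('pics/s12c.png',cv2.resize(c['color'][150:350,220:440,::-1],None,fx=3,fy=3))
delta(.6135,-.0596,.19,np.pi/2+.30)
```

```text
shift [-0.001   0.0044  0.0271] turn -0.0024072112303434867 now [ 0.6141 -0.064   0.2171] yawy 1.8684 q6 -2.147 F [ 1.3 -1.7 -6.5] w 0.0229 t 15.575 tilt [-0.012  -0.0036 -0.9999]
```

View pics/s12c.png

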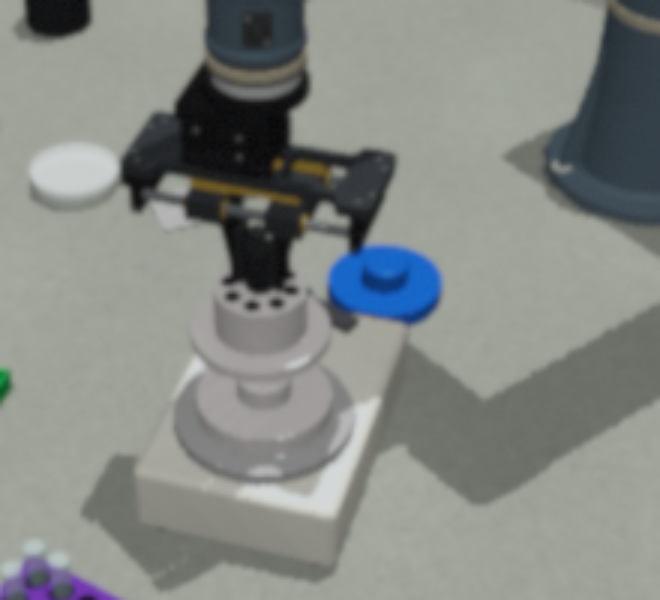

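>>> {"op": "send_rows", "data": {"steps": [0.02, -0.001, 0.002, 0.01, 0, 0.02, -0.0015, 0.0045, 0.02, 0, 0.02, -0.0015, 0.0045, 0.027, 0, 0.02, -0.0015, 0.0045, 0.027, 0, 0.02, -0.0015, 0.0045, 0.027, 0]}}

```text
time: 16.2
position: [0.6142, -0.059, 0.1905]
tool_rot: [-0.149, 0.989, -0.001, -0.006]
ft_force: [-0.0, 0.6, -5.6]
grip_width: 0.0235
```

Run:
```python
from h import *
delta(.6138,-.0594,.159,np.pi/2+.30)
```

```text
shift [ 0.0001 -0.0003  0.0315] turn -0.0017000055472344844 now [ 0.6142 -0.059   0.1905] yawy 1.8691 q6 -2.139 F [-0.   0.6 -5.6] w 0.0235 t 16.2 tilt [-0.0112 -0.0038 -0.9999]
```

>>> {"op": "send_rows", "data": {"steps": [0.02, 0, 0, 0.004, 0, 0.02, 0, 0, 0.008, 0, 0.02, 0, 0, 0.011, 0, 0.02, 0, 0, 0.014, 0, 0.02, 0, 0, 0.016, 0, 0.02, 0, 0, 0.016, 0]}}

```text
time: 16.95
position: [0.6139, -0.059, 0.1742]
tool_rot: [-0.149, 0.989, -0.001, -0.006]
ft_force: [-0.7, -0.1, -5.5]
grip_width: 0.023
```

Run:
```python
from h import *
delta(.6138,-.0594,.159,np.pi/2+.30)
```

```text
shift [ 0.     -0.0003  0.0152] turn -0.0017167954132488727 now [ 0.6139 -0.059   0.1742] yawy 1.8691 q6 -2.139 F [-0.7 -0.1 -5.5] w 0.023 t 16.95 tilt [-0.0117 -0.0037 -0.9999]
```

The underside is at about 0.118, so it's 7 mm onto the boss with no lateral force. Continuing down.

>>> {"op": "send_rows", "data": {"steps": [0.02, 0, 0, 0.003, 0, 0.02, 0, 0, 0.006, 0, 0.02, 0, 0, 0.009, 0, 0.02, 0, 0, 0.012, 0, 0.02, 0, 0, 0.0135, 0, 0.02, 0, 0, 0.0145, 0, 0.02, 0, 0, 0.0145, 0]}}

```text
time: 17.82
position: [0.6137, -0.0591, 0.1597]
tool_rot: [-0.149, 0.989, -0.001, -0.006]
ft_force: [0.2, 0.6, -6.7]
grip_width: 0.0231
```

Run:
```python
from h import *
delta(.6138,-.0594,.159,np.pi/2+.30)
```

```text
shift [-0.     -0.0003  0.0007] turn -0.0017143806645660842 now [ 0.6137 -0.0591  0.1597] yawy 1.8691 q6 -2.139 F [ 0.2  0.6 -6.7] w 0.0231 t 17.825 tilt [-0.0118 -0.0036 -0.9999]
```

>>> {"op": "send_rows", "data": {"steps": [0.02, 0, 0, 0.0005, 0, 0.02, 0, 0, 0.001, 0, 0.02, 0, 0, 0.0013, 0, 0.02, 0, 0, 0.0013, 0]}}

```text
time: 18.32
position: [0.6135, -0.0593, 0.159]
tool_rot: [-0.149, 0.989, -0.001, -0.006]
ft_force: [-2.5, -0.7, 1.1]
grip_width: 0.0235
```

Run:
```python
from h import *
delta(.6138,-.0594,.159,np.pi/2+.30)
```

```text
shift [-0.0002 -0.0002  0.    ] turn -0.0016645496882132793 now [ 0.6135 -0.0593  0.159 ] yawy 1.8691 q6 -2.139 F [-2.5 -0.7  1.1] w 0.0235 t 18.325 tilt [-0.0118 -0.0041 -0.9999]
```

In contact now. I'll ease it down a touch, release, and rise slowly.

>>> {"op": "send_rows", "data": {"steps": [0.02, 0, 0, 0.0006, 0, 0.026, 0, 0, 0.0006, 0, 0.03, 0, 0, 0.0006, 0, 0.05, 0, 0, 0.0, 0, 0.05, 0, 0, -0.02, 0, 0.05, 0, 0, -0.06, 0, 0.05, 0, 0, -0.11, 0, 0.05, 0, 0, -0.15, 0]}}

```text
time: 19.32
position: [0.616, -0.0587, 0.3112]
tool_rot: [-0.149, 0.989, -0.002, -0.005]
ft_force: [0.3, -0.1, -0.7]
grip_width: 0.0496
```

Run:
```python
from h import *
delta(.56,-.0793,.34,np.pi/2+.30)
```

```text
shift [ 0.0598 -0.0032 -0.0281] turn -0.001557965240892356 now [ 0.616  -0.0587  0.3112] yawy 1.8692 q6 -2.14 F [ 0.3 -0.1 -0.7] w 0.0496 t 19.325 tilt [-0.0093 -0.0046 -0.9999]
```

>>> {"op": "send_rows", "data": {"steps": [0.05, 0.04, -0.003, -0.025, 0, 0.05, 0.06, -0.003, -0.028, 0, 0.05, 0.06, -0.003, -0.028, 0, 0.05, 0.06, -0.003, -0.028, 0]}}

```text
time: 19.82
position: [0.5604, -0.079, 0.3396]
tool_rot: [-0.149, 0.989, -0.001, -0.005]
ft_force: [-0.0, 0.0, -0.2]
grip_width: 0.05
```

Run:
```python
from h import *
c=snap('wrist','w13.png');np.savez('/tmp/w13.npz',**c)
circ(c,.614,-.059,.07,.106,.120,.113)
circ(c,.614,-.059,.045,.146,.16,.153)
circ(c,.614,-.059,.03,.18,.20,.193)
w=cloud(c);r=np.hypot(w[...,0]-.6135,w[...,1]+.0595)
for z,r0,r1 in((.112,.040,.051),(.1515,.02,.033),(.0837,.058,.071)):
    m=(abs(w[...,2]-z)<.006)&(r>r0)&(r<r1);p=w[m]
    A=np.c_[p[:,:2]-[.6135,-.0595],np.ones(len(p))];print('plane',len(p),np.linalg.lstsq(A,p[:,2],rcond=None)[0].round(4),np.median(p[:,2]))
circ(c,.519,-.10,.09,.165,.19,.177)
m,p=slab(c,.52,-.09,.09,.118,.135);pc=p[:,:2].mean(0);vt=np.linalg.svd(p[:,:2]-pc,full_matrices=False)[2];print('arm',pc,vt[0])
```

```text
centre [ 0.6129 -0.0598] r 0.0539 n 225 rms 0.0005 zmed 0.1118
centre [ 0.6118 -0.0602] r 0.0347 n 151 rms 0.0005 zmed 0.1519
centre [ 0.6117 -0.0602] r 0.0122 n 84 rms 0.0003 zmed 0.1914
plane 2008 [ 1.000e-03 -1.000e-04  1.118e-01] 0.11177569334124016
plane 2096 [0.0009 0.0012 0.152 ] 0.15195056762838963
plane 3131 [0.0018 0.0006 0.0838] 0.08377437163289836
centre [ 0.5188 -0.1337] r 0.0076 n 56 rms 0.0002 zmed 0.1755
arm [ 0.52799141 -0.08097745] [0.32859178 0.94447205]
```

View pics/w13.png

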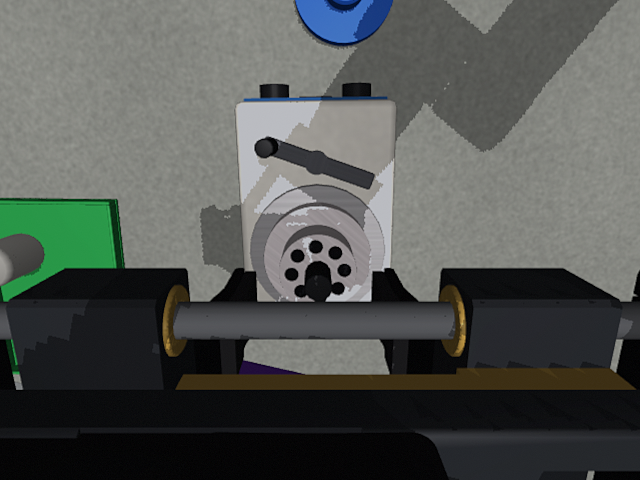

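The block is home: flange top is 28.0 mm above the plate and it's flat. Next is the clamp knob at about (266,148) in the image. I'll check the pivot height and plan the arc.

Run:
```python
from h import *
c=np.load('/tmp/w13.npz')
w=cloud(c)
m=np.hypot(w[...,0]-.5185,w[...,1]+.09)<.012; print('pivot z',np.nanpercentile(w[m][:,2],[5,50,95]))
m,p=slab(c,.56,-.08,.3,.066,.079)
print(cv2.minAreaRect((p[:,:2]*1000).astype(np.float32)))
delta(.519,-.1337,.21,np.pi/2+.30)
delta(.519,-.1337,.143,np.pi/2+.30)
```

```text
pivot z [0.07177754 0.12961301 0.42502236]
((570.314208984375, -73.62162780761719), (222.7943878173828, 168.5645751953125), 17.690338134765625)
shift [ 0.0544 -0.04    0.1299] turn -0.001270885544253142 now [ 0.5605 -0.0789  0.3393] yawy 1.8695 q6 -2.202 F [-0.2 -0.4 -0.3] w 0.0498 t 19.875 tilt [-0.0094 -0.0042 -0.9999]
shift [ 0.0538 -0.0399  0.1969] turn -0.001270885544253142 now [ 0.5605 -0.0789  0.3393] yawy 1.8695 q6 -2.202 F [-0.2 -0.4 -0.3] w 0.0498 t 19.875 tilt [-0.0094 -0.0042 -0.9999]
```

>>> {"op": "send_rows", "data": {"steps": [0.04, 0.02, -0.015, 0.03, 0, 0.04, 0.054, -0.04, 0.06, 0, 0.04, 0.054, -0.04, 0.11, 0, 0.04, 0.054, -0.04, 0.13, 0, 0.04, 0.054, -0.04, 0.13, 0, 0.04, 0.054, -0.04, 0.13, 0]}}

```text
time: 20.62
position: [0.5206, -0.1338, 0.2104]
tool_rot: [-0.149, 0.989, -0.002, -0.004]
ft_force: [0.4, 0.1, 0.2]
grip_width: 0.04
```

Run:
```python
from h import *
c=snap('wrist','w14.png')
circ(c,.519,-.1337,.03,.165,.19,.177)
delta(.519,-.1337,.146,np.pi/2+.30)
```

```text
centre [ 0.517  -0.1349] r 0.0082 n 92 rms 0.0002 zmed 0.1754
shift [0.001  0.0008 0.0648] turn -0.0006588308850421498 now [ 0.5207 -0.1338  0.2108] yawy 1.8701 q6 -2.321 F [-0.3 -0.2  0.2] w 0.0402 t 20.675 tilt [-0.0072 -0.0053 -1.    ]
```

View pics/w14.png

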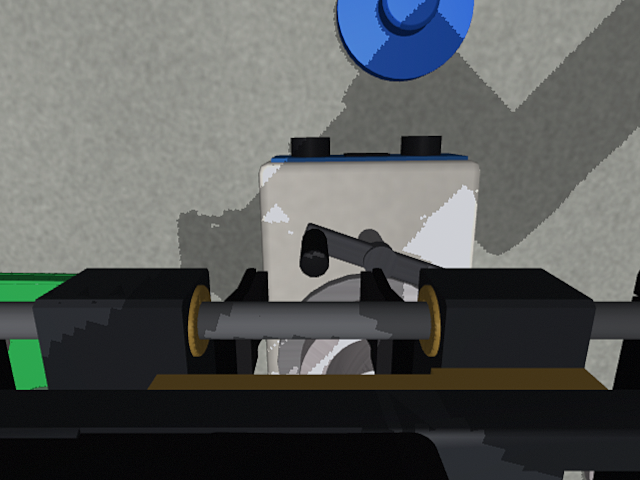

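>>> {"op": "send_rows", "data": {"steps": [0.04, 0.002, 0, 0.02, 0, 0.04, 0.002, 0, 0.045, 0, 0.04, 0.002, 0, 0.06, 0, 0.04, 0.002, 0, 0.065, 0, 0.012, 0.002, 0, 0.065, 0, 0.012, 0.002, 0, 0.065, 0, 0.012, 0.002, 0, 0.065, 0, 0.012, 0.002, 0, 0.065, 0], "force": 10}}

```text
time: 21.68
position: [0.5185, -0.1345, 0.1464]
tool_rot: [-0.149, 0.989, -0.002, -0.004]
ft_force: [-0.6, 1.0, 1.3]
grip_width: 0.0154
```

Run:
```python
from h import *
o=robot.get_obs();R=Ro.from_quat(o['tool_rot']).as_matrix()
delta(.518,-.134,.146)
psi=.309;P=np.array([.6138,-.0596])-.1*np.array([np.cos(psi),np.sin(psi)])
k=o['position'][:2]-P;print('pivot',P,'knob rel',k,np.hypot(*k))
th0=np.arctan2(*k[::-1])
e=psi+np.pi-2*np.pi
for th in np.linspace(th0,e,9)[1:]:
    q=P+.045*np.array([np.cos(th),np.sin(th)]);d=np.r_[q-o['position'][:2],0];print(round(th,3),(R.T@d).round(4))
```

```text
shift [0.0003 0.0006 0.0004] turn None now [ 0.5185 -0.1345  0.1464] yawy 1.8699 q6 -2.322 F [-0.6  1.   1.3] w 0.0154 t 21.675 tilt [-0.0066 -0.005  -1.    ]
pivot [ 0.51853618 -0.09001062] knob rel [-4.75433124e-05 -4.45095274e-02] 0.04450955279866175
-1.729 [0.0067 0.0022 0.    ]
-1.887 [0.0128 0.0058 0.0001]
-2.045 [0.0183 0.0103 0.0001]
-2.202 [0.0229 0.0156 0.0001]
-2.36 [0.0267 0.0216 0.0001]
-2.517 [0.0295 0.0281 0.0001]
-2.675 [0.0312 0.035  0.0001]
-2.833 [0.0318 0.0421 0.0001]
```

>>> {"op": "send_rows", "data": {"steps": [0.012, 0.0035, 0.001, 0, 0, 0.012, 0.0067, 0.002, 0, 0, 0.012, 0.01, 0.004, 0, 0, 0.012, 0.013, 0.006, 0, 0, 0.012, 0.0155, 0.008, 0, 0, 0.012, 0.018, 0.01, 0, 0, 0.012, 0.021, 0.013, 0, 0, 0.012, 0.023, 0.0155, 0, 0]}}

```text
time: 22.68
position: [0.493, -0.1259, 0.1465]
tool_rot: [-0.149, 0.989, -0.002, -0.002]
ft_force: [6.3, 4.5, -3.4]
grip_width: 0.0154
```

```bash
cat > arc.py <<'E'
from h import *
o=robot.get_obs();R=Ro.from_quat(o['tool_rot']).as_matrix()
delta(.518,-.134,.146)
psi=.309;P=np.array([.5185,-.0900])
k=o['position'][:2]-P
th0=np.arctan2(*k[::-1]);print('th',th0,'clamp',psi-np.pi/2-th0,'r',np.hypot(*k))
e=psi-np.pi-.06
for th in np.linspace(th0,e,7)[1:]:
    q=P+.0448*np.array([np.cos(th),np.sin(th)]);d=np.r_[q-o['position'][:2],0];print(round(th,3),(R.T@d).round(4))
E
python3 arc.py
```

```text
shift [-0.0215 -0.0151  0.0004] turn None now [ 0.493  -0.1259  0.1465] yawy 1.8689 q6 -2.331 F [ 6.3  4.5 -3.4] w 0.0154 t 22.675 tilt [-0.0036 -0.0042 -1.    ]
th -2.189073556498559 clamp 0.9272772297036622 r 0.04403817817145279
-2.306 [0.0036 0.0039 0.    ]
-2.424 [0.006  0.0085 0.    ]
-2.541 [ 0.0078  0.0135 -0.    ]
-2.658 [ 0.0091  0.0185 -0.    ]
-2.775 [ 0.0098  0.0238 -0.    ]
-2.893 [ 0.0098  0.029  -0.    ]
```

>>> {"op": "send_rows", "data": {"steps": [0.012, 0.002, 0.002, 0, 0, 0.012, 0.0036, 0.004, 0, 0, 0.012, 0.006, 0.0085, 0, 0, 0.012, 0.0078, 0.0135, 0, 0, 0.012, 0.009, 0.0185, 0, 0, 0.012, 0.0097, 0.022, 0, 0, 0.012, 0.0098, 0.026, 0, 0, 0.012, 0.0098, 0.028, 0, 0]}}

```text
time: 23.68
position: [0.4771, -0.1031, 0.1466]
tool_rot: [-0.149, 0.989, -0.003, -0.0]
ft_force: [5.0, -2.9, -5.7]
grip_width: 0.0156
```

```bash
python3 arc.py
```

```text
shift [-0.03   -0.0416  0.0008] turn None now [ 0.4771 -0.1031  0.1466] yawy 1.8693 q6 -2.302 F [ 5.  -2.9 -5.7] w 0.0156 t 23.675 tilt [ 4.0e-04 -6.9e-03 -1.0e+00]
th -2.835371092926177 clamp 1.5735747661312802 r 0.043458792192999335
-2.845 [ 0.0013  0.0004 -0.    ]
-2.854 [ 0.0013  0.0008 -0.    ]
-2.864 [ 0.0013  0.0013 -0.    ]
-2.874 [ 0.0013  0.0017 -0.    ]
-2.883 [ 0.0013  0.0021 -0.    ]
-2.893 [ 0.0013  0.0026 -0.    ]
```

>>> {"op": "send_rows", "data": {"steps": [0.012, 0.001, 0.002, 0, 0, 0.012, 0.001, 0.004, 0, 0, 0.012, 0.001, 0.004, 0, 0]}}

```text
time: 24.05
position: [0.4771, -0.1029, 0.1467]
tool_rot: [-0.15, 0.989, -0.007, 0.001]
ft_force: [4.9, -7.0, -7.6]
grip_width: 0.0156
```

```bash
python3 arc.py|head -2
```

```text
shift [-0.0299 -0.0418  0.0013] turn None now [ 0.4771 -0.1029  0.1467] yawy 1.871 q6 -2.297 F [ 4.9 -7.  -7.6] w 0.0156 t 24.05 tilt [ 0.005  -0.0134 -0.9999]
th -2.839685844320857 clamp 1.5778895175259604 r 0.04334510375151796
```

A 4 mm push moved the knob only 0.2 mm and raised the reaction, so the clamp is at its stop. Releasing and rising.

>>> {"op": "send_rows", "data": {"steps": [0.02, 0, 0, 0, 0, 0.035, 0, 0, 0, 0, 0.035, 0, 0, 0, 0, 0.035, 0, 0, -0.02, 0, 0.035, 0, 0, -0.06, 0, 0.035, 0, 0, -0.11, 0, 0.035, 0, 0, -0.17, 0, 0.035, 0, 0, -0.2, 0]}}

```text
time: 25.05
position: [0.4766, -0.1003, 0.3501]
tool_rot: [-0.15, 0.989, -0.008, 0.003]
ft_force: [-0.5, 0.2, -0.1]
grip_width: 0.0347
```

Run:
```python
from h import *
c=snap('wrist','w15.png')
s=snap('scene','s15.png');t=snap('top','t15.png')
cv2.imwrite('pics/s15c.png',cv2.resize(s['color'][150:350,220:440,::-1],None,fx=3,fy=3))
circ(c,.477,-.103,.04,.165,.19,.177)
delta(.5,-.103,.34)
```

```text
centre [ 0.4766 -0.1034] r 0.0078 n 52 rms 0.0002 zmed 0.1754
shift [-0.0217 -0.0096  0.0082] turn None now [ 0.4763 -0.1002  0.348 ] yawy 1.8714 q6 -2.3 F [-0.2 -0.4 -0.7] w 0.035 t 25.2 tilt [ 0.0081 -0.0149 -0.9999]
```

View pics/w15.png

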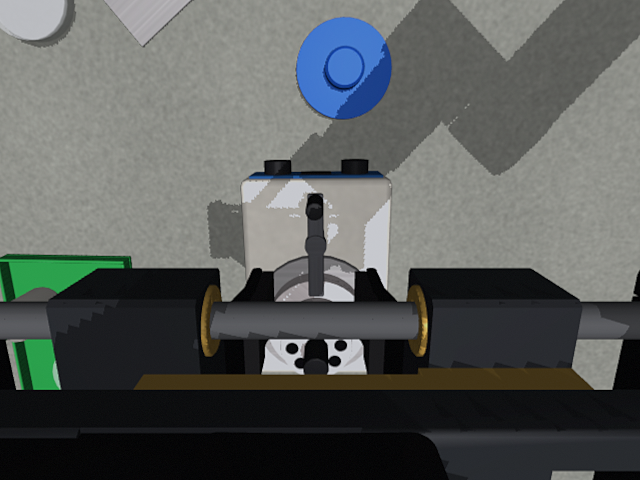

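View pics/s15c.png

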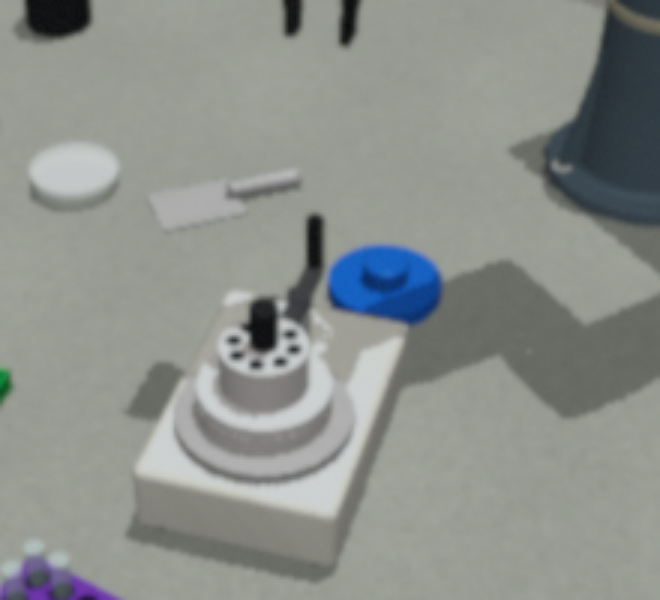

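View pics/t15.png

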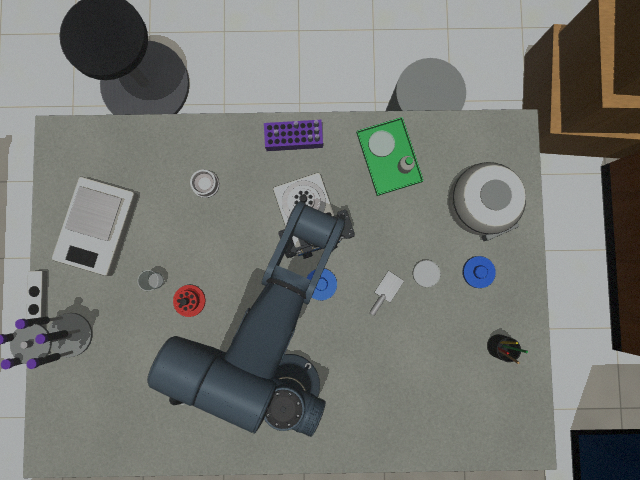

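Wrist view: the knob (315,207), pivot (315,245) and block knob (315,366) line up. The line from the clamp knob to the spigot runs at 0.309 rad, the same as the housing's yaw. The scene crop shows the stack standing flat, and in the top view the other things are where they were. Handing in.

```bash
python3 -c "
from h import *
print(hand_in())"
```

```text
the job is handed in; nothing more can be done
None
```

The adapter is seated on the hotplate's spigot, the tube block is seated on the adapter, and the clamp is swung to its stop over the block's flange and released. I handed the job in at about 25 s of the 64 s allowed.

- **Adapter:** I lowered it until the plate took its weight. Its flange top then read 18.1 mm above the plate (18 expected), level to within 1 mrad.
- **Tube block:** I lowered it the same way. Its flange top read 28.0 mm above the plate (28 expected), level to about 1 mrad. I measured this before swinging the clamp and only looked at it afterwards; it still stood flat.
- **Clamp:** A further 4 mm push moved the knob only 0.2 mm. After release, the line from the knob to the spigot ran at 0.309 rad, matching the housing's yaw, so the clamp is fully over. The gripper ended about 17 cm clear above the knob.
- **Other things:** In the last top view the bowl, beaker, petri dish, spatula and the blue and red look-alikes were where they started.

**Small disagreements:** The wrist camera placed things about 1 mm off from where the arm felt them and read heights about 1.3 mm low. The tool leaned by about 12 mrad while carrying the block, roughly 7 mrad more than when it gripped it. Neither stopped the parts from seating.

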